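# Enable the cell with the red key

## Task

Take the red key from its sloping rest, put it blade first into the slot of the yellow key switch box press it fully home against its spring, and turn it clockwise all the way to on while pressing so that it catches. Leave the key standing in the switch, let go of it, and leave the other things on the bench where they are.

Things in the scene. Friction and masses are not known exactly. Their poses are not given: they have to be found in the camera images.
- key: Red-bowed steel key, 110 mm long, 0.12 kg. Origin at the middle of the blade's tip; z runs up the shank to the bow, y across its width, x through its thickness; same after a half turn about z. Blade: z 0 to 20 mm, 28 wide (y), 8 thick (x), its first 3 mm only 25 by 5.5. Round shank, 9 mm across. Bow: z 60 to 110 mm, 44 wide, 14 thick. In the rest z leans back 45 deg, x faces up out of the slope.
- key_grip (a point): Point on the key's axis in the red bow, 88 mm from the tip; a good place to hold it, across the 44 mm width or the 14 mm thickness. A white disc marks the middle of the bow. Axes as the key's.
- key_rest: Fixed blue base (125 x 80 x 10 mm) with a 45 degree ramp on which the key lies, blade low at +x, bow high at -x; origin at the centre of the underside. A lip stops the tip (x 40, z 30 mm) and two cheeks (39 mm over their outsides, flush with the blade) flank the blade. Ramp and post under the bow are 28 mm wide, so fingers pass on both sides. The key lifts off freely.
- console: Fixed yellow key switch box, 130 (x) x 150 (y) x 70 mm high with a flat grey cover; origin at the centre of the underside, z up. The slot is in the middle of the cover, its long side along the box's y. On the cover a steel ring with a white pointer, a red (off) dot on the +x side and a green (on) dot; two lamp domes, 6 mm high, near the -x corners.
- switch_mouth (a point): Centre of the slot at the cover's upper face, 70 mm above the bench. Slot 31 mm (along y) x 11 mm (along x) through an 8 mm cover; axes as the box's. The blade goes in either way round.
- switch_seat (a point): Centre of the switch's floor, 32 mm below the cover; axes as the box's. A sprung pin (4 N first, 10 N fully down) holds the loose key's tip 8 mm above the floor, where it stands by itself with a little play but cannot turn. Pressed fully home the tip is on the floor; under 4 mm the blade is below the cover and turns. Once turned it is trapped and rests about 4 mm up.
- rotor (a joint): Angle of the switch's rotor, rad: 0 off (its slot, 30.4 x 10.4 mm, in line with the cover's), 1.25 at the on stop, turned clockwise seen from above. It stays where it is left (friction 0.06 N m). The key has up to about 0.1 rad of play in it, so the key itself must turn somewhat more, until it meets the stop.
- mouse: Black computer mouse 110 x 62 x 35 mm, bystander; origin at the centre of its underside.
- workpiece: Aluminium cylinder, 44 mm across and 60 mm high, standing upright; bystander; origin at the centre of its underside.
- mug: Blue mug, 80 mm across and 90 mm high, bystander; origin at the centre of its underside.
- screwdriver: Screwdriver with an orange handle, lying on the bench; bystander; lies along its own x axis.
- gauge_block: Steel block 90 x 40 x 30 mm with a blue band, bystander; origin at the centre of its underside.
There are look-alikes about, which are no part of the job. What is shaped like the console but brown or purple is not meant.

How it is judged:
By the outcome, as a careful person would: the job done as asked, in the order asked, and still so for the second after the job is handed in, with the robot touching nothing.
It also fails if it takes over 58 s, if anything falls off the work surface, if the arm or the gripper's body presses on something with over 40 N, if the wrist force passes 120 N, or if a joint passes its speed limit or range.

## Robot

A 6-joint arm with a two-finger parallel gripper is mounted at the origin on the work surface. World frame = base frame: x ahead of the robot, y to its left, z up, the work surface at z = 0. Lengths are in mm, angles in rad, forces in N, time in s.
With the tool pointing down it reaches from about 350 to 775 mm from the base axis. Payload 7.3 kg.
Tool frame: the origin (TCP) lies at the very end of the fingers, on their centre line; the grasp point (between the pads) lies bot.grip_point_offset behind it (bot.grip_point_offset is the distance from the TCP to the grasp point, in mm); z points along the fingers, y is the line along which they close (so a half turn about z gives the same grasp; the last joint's range is limited). The gripper opens to 92 mm and grips with 3 to 60 N. Pads are 19 mm wide; open, the fingers measure 130 mm over their backs; the gripper's body (75 mm by 190 mm) begins 47 mm behind the grasp point.
Start: joints at [-1.286, 0.342, 1.524, -0, 1.275, -0.146], TCP at [219.263, -477.042, 226.741] pointing down, gripper open.
Joint ranges: [-2.53, 2.53], [-0.77, 2.02], [0.04, 2.7], [-1, 4.14], [0.28, 2.66], [-3.11, 3.11]. Speed limits (rad/s): [2.57, 2.57, 3.14, 3.14, 3.14, 3.14].

## Interface

Orientations are given as [roll, pitch, yaw] about the fixed x, y, z axes, in that order (R = Rz(yaw) Ry(pitch) Rx(roll)).
In Python, from plant import bot gives the robot as it stands. The module is installed in compiled form; this text tells all that it offers.
- The arm moves only by the tool carry_out, never from a script. Its argument "plan" is a list of rows, each an object of numbers: "tx", "ty", "tz": the shift along the world's x, y, z in mm; "rx", "ry", "rz": the turn, a rotation vector about the world's x, y, z in rad. A call has 1 to 12 rows; each row shifts and turns the commanded pose from where the row before left it; what a row does not reach is not made up. A row lasts 1/10 s, in which the tool goes at most 50 mm and 8.59 degrees, less where a joint would pass 70% of its speed; a pose out of reach is approached as far as the arm can. A call with a gripper value outside its range is refused whole. "gripper" is the closure, from 0 (fully open) to 1 (shut), set as the call begins (left out, the last holds). The fingers move at their own pace and stop on an object; the grip force is fixed at half the most. Time passes only in rows, so rows that do not move let the fingers close. It gives the time, the measured TCP pose, the force, the opening and the grip force at its end, in the units of the state.
- bot.get_obs(): the state, without advancing time (a new reading comes with each control period).
- bot.capture(name): name is "scene" or "top" or "wrist"; returns the picture (420x560x3 uint8, red, green, blue); there is no depth.
- bot.camera_model(name): a dict with "camera_matrix" (3x3 intrinsics, pixels), "R" (3x3) and "t" (3): a world point X has camera coordinates R X + t. Camera axes: x right, y down, z forward; pixel columns grow to the right and rows downward; lengths in mm; the calibration is good to about 2 mm. A picture is of the moment at which its call begins: read the wrist's pose just before it. camera_model takes no time and is no camera call; for the wrist camera it gives the pose at the moment of the call.
- bot.close_job(): hands the job in; it is judged then, once.
The state is a dict: "time": time; "joint_positions": joint angles; "dq": joint speeds; "tau": joint torques, N m; "tool_pos": TCP position; "tcp_rot": TCP orientation; "contact_force": force on the tool from outside, world axes, zero at the start; "moment": the same for the moment, N m; "grip_width": finger opening in mm; "finger_force": force on a finger pad.
Only numpy, scipy, OpenCV 4.12 (cv2) and the standard library are available. Lean on these libraries where they do the work, as an engineer would, in place of code of your own. Each camera call takes 0.05 s, during which the arm holds its last target. There are 200 camera calls.

## Working session

There is one attempt and no reset: what is moved stays moved. The work goes in short steps, Python scripts to look and compute and a tool call to move; the robot and the scene stay as the last step left them, time stands still between calls to the robot, and variables do not carry over. Pictures are saved under pics/ and viewed, at most 11 in all, crops included, and the job is handed in when it is done.

Besides the shell and the picture viewer there is one more tool, called after "Request:" as name(argument=value, ...) on one line, values as JSON. carry_out: Moves the arm, as the interface text tells. Its arguments: {"type":"object","properties":{"plan":{"type":"array"},"gripper":{"type":"number"}},"required":["plan"]}

```bash
mkdir -p pics
python3 - <<'E'
from plant import bot
import cv2,numpy as np
o=bot.get_obs();print(o['tool_pos'],o['tcp_rot'],o['grip_width'],bot.grip_point_offset)
for n in ('scene','top'):
    im=bot.capture(n);cv2.imwrite(f'pics/{n}0.png',im[:,:,::-1])
    m=bot.camera_model(n);print(n,np.round(m['camera_matrix'],1).tolist(),np.round(-m['R'].T@m['t']),np.round(m['R'],2).tolist())
E
```

```text
[ 219.13693447 -476.63216997  226.04551308] [-3.14007976e+00 -2.02913670e-04  4.30806637e-01] 91.60034424928541 18.8
scene [[484.0, 0.0, 278.0], [0.0, 484.0, 211.7], [0.0, 0.0, 1.0]] [1466. -296. 1126.] [[0.28, 0.96, 0.0], [0.69, -0.2, -0.7], [-0.67, 0.19, -0.72]]
top [[500.8, 0.0, 273.2], [0.0, 500.8, 212.4], [0.0, 0.0, 1.0]] [ 329.  -10. 1570.] [[0.0, -1.0, -0.01], [-0.99, -0.0, -0.11], [0.11, 0.01, -0.99]]
```

View pics/scene0.png

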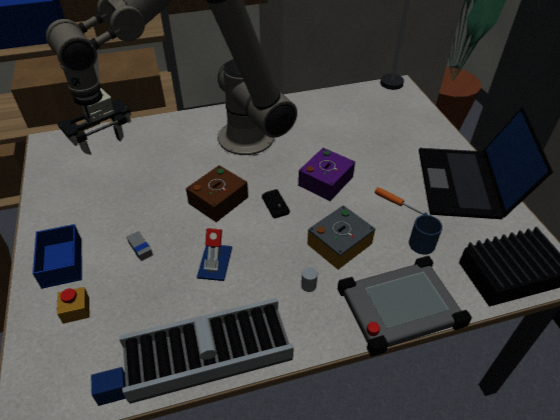

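View pics/top0.png

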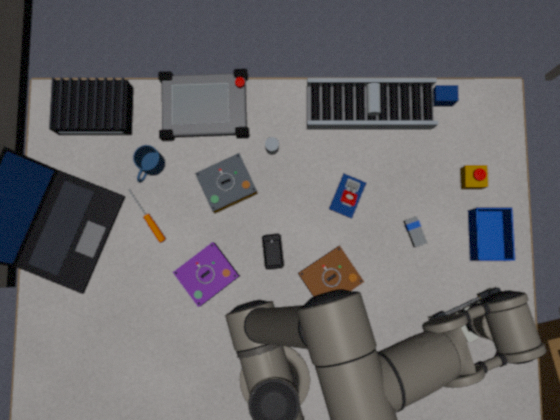

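The scene shows the red key on its blue rest at scene (213,245) / top (349,195). The yellow box with the grey cover is at scene (341,235) / top (226,183).
Possible mix-ups:
- **Box:** brown at top (331,275) and purple at top (206,274) are ruled out by colour.
- **Red key:** the red buttons at top (479,175) and (240,83) are not keys.

I choose the key at (349,195) and the box at (226,183), and check them in one close crop.

```bash
cat > h.py <<'E'
import numpy as np,cv2
from plant import bot
def ray(m,p):
    K,R,t=[np.array(m[k],float) for k in('camera_matrix','R','t')]
    d=R.T@np.linalg.solve(K,[p[0],p[1],1.]); return -R.T@t,d/np.linalg.norm(d)
def onz(m,p,z):
    c,d=ray(m,p); return c+d*(z-c[2])/d[2]
def tri(rs):
    A=sum(np.eye(3)-np.outer(d,d) for c,d in rs);b=sum((np.eye(3)-np.outer(d,d))@c for c,d in rs)
    return np.linalg.solve(A,b)
def blobs(im,lo,hi,roi,n=3,amin=8):
    x0,y0,x1,y1=roi;hsv=cv2.cvtColor(im,cv2.COLOR_RGB2HSV)
    k=cv2.inRange(hsv,np.array(lo),np.array(hi))
    if lo[0]==0 and hi[0]<15:k|=cv2.inRange(hsv,np.array([170,lo[1],lo[2]]),np.array([179,hi[1],hi[2]]))
    z=np.zeros_like(k);z[y0:y1,x0:x1]=k[y0:y1,x0:x1]
    cs=sorted(cv2.findContours(z,cv2.RETR_EXTERNAL,cv2.CHAIN_APPROX_NONE)[0],key=cv2.contourArea)[::-1]
    return [c for c in cs[:n] if cv2.contourArea(c)>=amin]
E
python3 - <<'E'
from h import *
mt=bot.camera_model('top');ms=bot.camera_model('scene')
T=cv2.imread('pics/top0.png')[:,:,::-1].copy();S=cv2.imread('pics/scene0.png')[:,:,::-1].copy()
rt,rs=(325,170,375,222),(190,222,240,285)
rr=[]
for im,m,r,nm in((T,mt,rt,'top'),(S,ms,rs,'scene')):
    c=blobs(im,(0,140,90),(8,255,255),r,1)[0];b=cv2.minAreaRect(c);print(nm,'red',b);rr.append(ray(m,b[0]))
    cb=blobs(im,(100,120,40),(125,255,255),r,1)[0];print('blue',cv2.minAreaRect(cb))
print('bow centre',tri(rr))
cb=blobs(T,(100,120,40),(125,255,255),rt,1)[0]
print('rest corners z10',[np.round(onz(mt,p,10)[:2]) for p in cv2.boxPoints(cv2.minAreaRect(cb))])
# dots of console, top view: orange-red and green
for nm,lo,hi in(('off',(0,130,90),(14,255,255)),('on',(40,60,60),(85,255,255))):
    for c in blobs(T,lo,hi,(190,150,262,215),3,3): 
        p=cv2.minAreaRect(c)[0];print(nm,p,cv2.contourArea(c),np.round(onz(mt,p,70)))
g=cv2.cvtColor(T,cv2.COLOR_RGB2GRAY)
a=cv2.resize(T[150:220,190:262],(400,389),interpolation=cv2.INTER_CUBIC);b=cv2.resize(T[165:225,322:382],(389,389),interpolation=cv2.INTER_CUBIC)
cv2.imwrite('pics/crop1.png',np.hstack([a,b])[:,:,::-1])
E
```

```text
top red ((348.5689697265625, 197.3275909423828), (14.298541069030762, 11.698805809020996), 21.801406860351562)
blue ((347.0345153808594, 195.413818359375), (23.769001007080078, 37.51045608520508), 21.801410675048828)
scene red ((213.0, 237.0), (16.0, 14.0), 90.0)
blue ((214.29412841796875, 261.3235168457031), (26.436382293701172, 36.865413665771484), 14.03624439239502)
bow centre [ 544.19329326 -219.79728016   86.52877244]
rest corners z10 [array([ 520., -169.]), array([ 631., -214.]), array([ 603., -283.]), array([ 492., -238.])]
on (214.0, 198.5) 43.5 [542. 185.  70.]
on (235.0, 172.0) 4.0 [624. 122.  70.]
```

View pics/crop1.png

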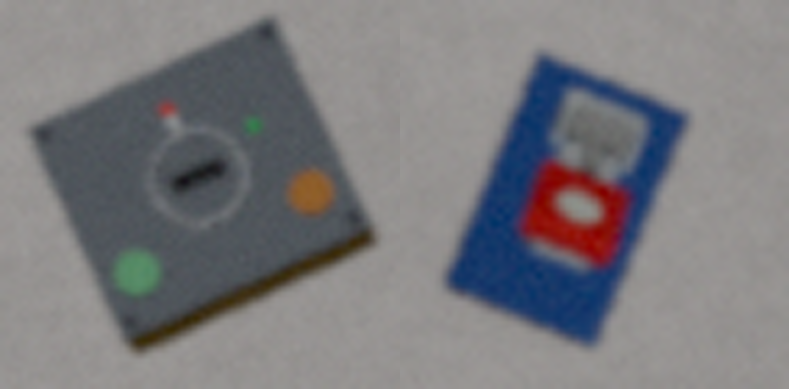

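The crop confirms both choices. The yellow-sided box has its slot near top (225.8,182), its red off dot at (220,169.5) and its green on dot at (235.5,172.5). The red key lies with its bow toward the robot and its blade away. I move near the key to look with the wrist camera.

Request:
carry_out(plan=[{"tx":20,"ty":24,"tz":4,"rz":0.149},{"tx":20,"ty":24,"tz":4,"rz":0.149},{"tx":20,"ty":24,"tz":4,"rz":0.149},{"tx":20,"ty":24,"tz":4,"rz":0.149},{"tx":20,"ty":24,"tz":4,"rz":0.149},{"tx":20,"ty":24,"tz":4,"rz":0.149},{"tx":20,"ty":24,"tz":4,"rz":0.149},{"tx":20,"ty":24,"tz":4,"rz":0.149},{"tx":20,"ty":24,"tz":4,"rz":0.149},{"tx":20,"ty":24,"tz":4,"rz":0.149},{"tx":20,"ty":24,"tz":4,"rz":0.149},{"tx":20,"ty":24,"tz":4,"rz":0.149}])

```text
invalid input at $.plan[0]: expected keys tx, ty, tz, rx, ry, rz
```

Request:
carry_out(plan=[{"rz":0.134},{"rz":0.134},{"rz":0.134},{"rz":0.134},{"tz":-8,"rx":-0.0367,"ry":-0.091},{"tz":-8,"rx":-0.0367,"ry":-0.091},{"tz":-8,"rx":-0.0367,"ry":-0.091},{"tz":-8,"rx":-0.0367,"ry":-0.091},{"tz":-8,"rx":-0.0367,"ry":-0.091},{"tz":-8,"rx":-0.0367,"ry":-0.091},{"tz":-8,"rx":-0.0367,"ry":-0.091},{"tz":-8,"rx":-0.0367,"ry":-0.091}])

```text
invalid input at $.plan[0]: expected keys tx, ty, tz, rx, ry, rz
```

Run:
```python
from h import *
o=bot.get_obs();print(o['time'],o['tool_pos'],o['tcp_rot'],np.round(o['joint_positions'],2))
m=bot.camera_model('wrist');im=bot.capture('wrist');cv2.imwrite('pics/w1.png',im[:,:,::-1]);np.savez('w1.npz',**{k:np.array(m[k]) for k in('camera_matrix','R','t')})
print(-m['R'].T@m['t'],m['R'][2])
```

```text
0.1 [ 219.13226604 -476.67582654  226.10645775] [-3.14019850e+00 -1.84144295e-04  4.30792931e-01] [-1.29  0.34  1.52 -0.    1.28 -0.15]
[ 284.92440028 -446.74655443  384.26858451] [-0.24130455 -0.10972335 -0.96422658]
```

View pics/w1.png

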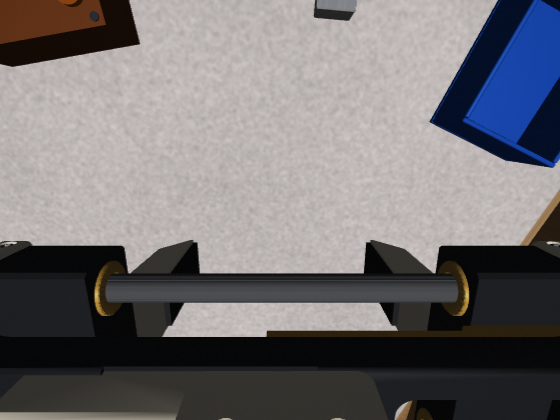

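The picture shows the wrist camera's view from the start pose: the fingers fill the bottom (rows 240+), and the clear view lies on the tool's +x side. No move was made, because every row needs all six keys.

Request:
carry_out(plan=[{"tx":23,"ty":15,"tz":0,"rx":0,"ry":0,"rz":0.1454},{"tx":23,"ty":15,"tz":0,"rx":0,"ry":0,"rz":0.1454},{"tx":23,"ty":15,"tz":0,"rx":0,"ry":0,"rz":0.1454},{"tx":23,"ty":15,"tz":0,"rx":0,"ry":0,"rz":0.1454},{"tx":23,"ty":15,"tz":0,"rx":0,"ry":0,"rz":0.1454},{"tx":23,"ty":15,"tz":0,"rx":0,"ry":0,"rz":0.1454},{"tx":23,"ty":15,"tz":0,"rx":0,"ry":0,"rz":0.1454},{"tx":23,"ty":15,"tz":0,"rx":0,"ry":0,"rz":0.1454}])

```text
time: 0.95
tool_pos: [404.0, -356.2, 226.5]
tcp_rot: [-3.141, -0.0, 1.6]
contact_force: [0.6, 0.7, 0.3]
grip_width: 91.4
finger_force: 0.0
```

Request:
carry_out(plan=[{"tx":23,"ty":15,"tz":0,"rx":0,"ry":0,"rz":0.1454},{"tx":23,"ty":15,"tz":0,"rx":0,"ry":0,"rz":0.1454},{"tx":23,"ty":15,"tz":0,"rx":0,"ry":0,"rz":0.1454},{"tx":23,"ty":15,"tz":0,"rx":0,"ry":0,"rz":0.1454},{"tx":23,"ty":15,"tz":0,"rx":0,"ry":0,"rz":0.1454},{"tx":23,"ty":15,"tz":0,"rx":0,"ry":0,"rz":0.1454},{"tx":23,"ty":15,"tz":0,"rx":0,"ry":0,"rz":0.1454},{"tx":23,"ty":15,"tz":0,"rx":0,"ry":0,"rz":0.1454},{"tx":0,"ty":0,"tz":0,"rx":0,"ry":0,"rz":0},{"tx":0,"ty":0,"tz":0,"rx":0,"ry":0,"rz":0}])

```text
time: 1.95
tool_pos: [587.1, -236.7, 226.1]
tcp_rot: [-3.141, -0.001, 2.756]
contact_force: [-0.8, 0.2, -1.0]
grip_width: 91.5
finger_force: 0.0
```

```bash
cat > look.py <<'E'
from h import *
import sys
o=bot.get_obs();print(round(o['time'],2),np.round(o['tool_pos'],1),np.round(o['tcp_rot'],3),np.round(o['joint_positions'],2),np.round(o['contact_force'],1),o['grip_width'])
m=bot.camera_model('wrist');im=bot.capture('wrist');cv2.imwrite(f'pics/{sys.argv[1]}.png',im[:,:,::-1]);np.savez(sys.argv[1]+'.npz',**{k:np.array(m[k]) for k in('camera_matrix','R','t')})
E
python3 look.py w2
```

```text
1.95 [ 587.1 -236.7  226.1] [-3.141e+00 -1.000e-03  2.756e+00] [-0.5   0.55  1.2  -0.    1.4  -1.69] [-0.8  0.2 -1. ] 91.50067987401465
```

View pics/w2.png

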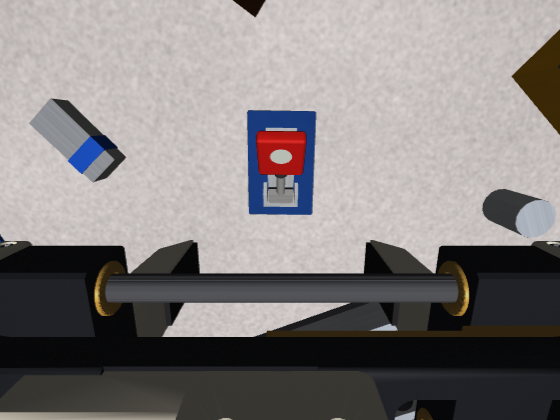

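The wrist view shows the key on its rest: red bow (281,152), white disc (281,156), blade (281,195), blue base (248–316, 111–214).

Run:
```python
from h import *
m=dict(np.load('w2.npz'));im=cv2.imread('pics/w2.png')[:,:,::-1].copy()
b=blobs(im,(100,120,40),(125,255,255),(235,100,330,225),1)[0]
r=cv2.minAreaRect(b);P=np.array([onz(m,p,10)[:2] for p in cv2.boxPoints(r)]);print(r,'\n',np.round(P,1),P.mean(0))
e=P[[1,2,3,0]]-P;print('len',np.linalg.norm(e,axis=1),'ang',np.arctan2(e[:,1],e[:,0]))
red=blobs(im,(0,140,60),(8,255,255),(235,100,330,225),1)[0];rr=cv2.minAreaRect(red);print('red',rr)
hsv=cv2.cvtColor(im,cv2.COLOR_RGB2HSV);k=np.zeros(im.shape[:2],np.uint8);cv2.drawContours(k,[cv2.convexHull(red)],-1,255,-1)
k=cv2.erode(k,np.ones((5,5)));w=(k>0)&(hsv[...,1]<70);ys,xs=np.nonzero(w);d=(xs.mean(),ys.mean());print('disc',d,w.sum())
T=cv2.imread('pics/top0.png')[:,:,::-1].copy();ht=cv2.cvtColor(T,cv2.COLOR_RGB2HSV)
rc=blobs(T,(0,140,90),(8,255,255),(325,170,375,222),1)[0];k=np.zeros(T.shape[:2],np.uint8);cv2.drawContours(k,[cv2.convexHull(rc)],-1,255,-1);k=cv2.erode(k,np.ones((3,3)))
wt=(k>0)&(ht[...,1]<110);y2,x2=np.nonzero(wt);dt=(x2.mean(),y2.mean())
mt=bot.camera_model('top');ms=bot.camera_model('scene')
print('dt',dt,'tri',tri([ray(m,d),ray(mt,dt)]),'z95',onz(m,d,95),onz(mt,dt,95))
```

```text
((280.2589416503906, 162.18666076660156), (68.10253143310547, 103.39967346191406), 0.9093804955482483) 
 [[ 604.9 -292. ]
 [ 492.3 -240.2]
 [ 522.9 -168. ]
 [ 638.4 -213.2]] [ 564.62943199 -228.34392219]
len [123.94873807  78.40217357 124.06140218  85.62848886] ang [ 2.7100244   1.17006041 -0.37328476 -1.97299009]
red ((280.5, 152.5), (43.0, 49.0), 90.0)
disc (np.float64(280.65400843881855), np.float64(156.27426160337552)) 237
dt (np.float64(349.0740740740741), np.float64(196.14814814814815)) tri [ 548.60330134 -221.57480177   83.7794958 ] z95 [ 548.03682774 -220.89391836   95.        ] [ 546.49433205 -220.21613239   95.        ]
```

Run:
```python
from h import *
m=dict(np.load('w2.npz'));S=bot.capture('scene');hs=cv2.cvtColor(S,cv2.COLOR_RGB2HSV)
rc=blobs(S,(0,140,80),(8,255,255),(190,220,240,285),1)[0];k=np.zeros(S.shape[:2],np.uint8);cv2.drawContours(k,[cv2.convexHull(rc)],-1,255,-1);k=cv2.erode(k,np.ones((3,3)))
y,x=np.nonzero((k>0)&(hs[...,1]<120));d=(x.mean(),y.mean());ms=bot.camera_model('scene')
print(d,len(x),tri([ray(m,(280.65,156.27)),ray(ms,d)]))
```

```text
(np.float64(212.9047619047619), np.float64(235.73809523809524)) 42 [ 547.98089169 -220.32696806   96.20404099]
```

Request:
carry_out(plan=[{"tx":-15,"ty":6.2,"tz":-10,"rx":-0.0422,"ry":-0.104,"rz":0},{"tx":-15,"ty":6.2,"tz":-10,"rx":-0.0422,"ry":-0.104,"rz":0},{"tx":-15,"ty":6.2,"tz":-10,"rx":-0.0422,"ry":-0.104,"rz":0},{"tx":-15,"ty":6.2,"tz":-10,"rx":-0.0422,"ry":-0.104,"rz":0},{"tx":-15,"ty":6.2,"tz":-10,"rx":-0.0422,"ry":-0.104,"rz":0},{"tx":-15,"ty":6.2,"tz":-10,"rx":-0.0422,"ry":-0.104,"rz":0},{"tx":-15,"ty":6.2,"tz":-10,"rx":-0.0422,"ry":-0.104,"rz":0},{"tx":0,"ty":0,"tz":0,"rx":0,"ry":0,"rz":0},{"tx":0,"ty":0,"tz":0,"rx":0,"ry":0,"rz":0}])

```text
time: 2.95
tool_pos: [499.1, -202.1, 178.4]
tcp_rot: [3.097, 0.629, 2.759]
contact_force: [0.2, -0.4, 0.5]
grip_width: 91.3
finger_force: 0.0
```

```bash
python3 look.py w3
python3 - <<'E'
from h import *
from scipy.spatial.transform import Rotation as Ro
o=bot.get_obs();R=Ro.from_euler('xyz',o['tcp_rot']).as_matrix();print(R.round(3));print(np.array([553.7,-223,79.5])-o['tool_pos'])
E
```

```text
2.95 [ 499.1 -202.1  178.4] [3.097 0.629 2.759] [-0.65  0.18  2.12  0.69  0.31 -2.45] [ 0.2 -0.4  0.5] 91.3472916720315
[[-0.75   0.347  0.562]
 [ 0.301  0.937 -0.177]
 [-0.589  0.036 -0.808]]
[ 54.07866748 -21.02713223 -99.05929573]
```

View pics/w3.png

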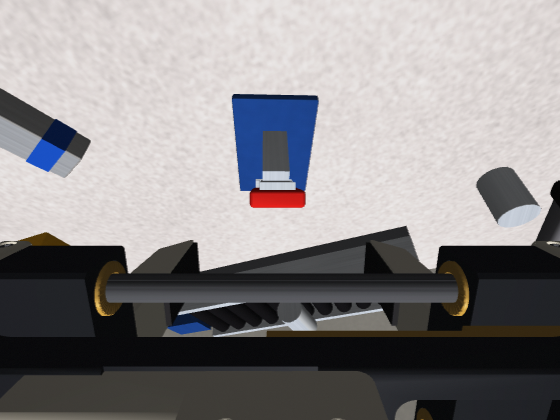

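The key is seen from behind the bow, centred at column 277 (red end rows 190–207). The tilt stopped at about 36° because joint 5 reached its lower bound. I fit the arm's kinematics to see which tilts are possible at the grasp and during the turn.

```bash
cat > kin.py <<'E'
import numpy as np
from scipy.spatial.transform import Rotation as Ro
from scipy.optimize import least_squares
lo=np.array([-2.53,-.77,.04,-1,.28,-3.11]);hi=np.array([2.53,2.02,2.7,4.14,2.66,3.11])
def fk(q,p):
    h,a,d,L1,L2,e,Lt=p
    A=Ro.from_euler('z',q[0]);B=A*Ro.from_euler('y',q[1]);C=B*Ro.from_euler('y',q[2])
    W=np.array([0,0,h])+A.apply([a,d,0])+B.apply([0,0,L1])+C.apply([e,0,L2])
    T=C*Ro.from_euler('z',q[3])*Ro.from_euler('y',q[4])*Ro.from_euler('z',q[5]+C0)
    return W+T.apply([0,0,Lt]),T
C0=np.pi/2
Q=[[-1.286,.342,1.524,0,1.275,-.146],[-.5,.55,1.2,0,1.4,-1.69],[-.65,.18,2.12,.69,.31,-2.45]]
X=[[219.2,-476.9,226.4],[587.1,-236.7,226.1],[499.1,-202.1,178.4]];E=[[-3.14,0,.431],[-3.141,-.001,2.756],[3.097,.629,2.759]]
if __name__=='__main__':
    for C0 in(np.pi/2,-np.pi/2,0,np.pi): print(C0,[ (fk(q,np.zeros(7))[1].inv()*Ro.from_euler('xyz',e)).magnitude().round(3) for q,e in zip(Q,E)])
    from plant import bot
    Q[2]=bot.get_obs()['joint_positions']
    f=lambda p:np.concatenate([fk(q,p)[0]-x for q,x in zip(Q,X)]+[(p-[400,0,75,450,450,0,250])*.003])
    r=least_squares(f,[400,0,75,450,450,0,250]);print(r.x.round(1),r.fun.round(1))
E
python3 kin.py
```

```text
Traceback (most recent call last):
  File "kin.py", line 15, in <module>
    for C0 in(np.pi/2,-np.pi/2,0,np.pi): print(C0,[ (fk(q,np.zeros(7))[1].inv()*Ro.from_euler('xyz',e)).magnitude().round(3) for q,e in zip(Q,E)])
                                                    ^^^^^^^^^^^^^^^^^^^^^^^^^^^^^^^^^^^^^^^^^^^^^^^^^^^^^^^^^^^^^^^^^^^^^
AttributeError: 'float' object has no attribute 'round'
```

```bash
sed -i 's/\.magnitude()\.round(3)/.magnitude()/' kin.py; python3 kin.py
```

```text
1.5707963267948966 [0.002190191309630738, 0.008916148426210873, 0.008743704789603853]
-1.5707963267948966 [3.1413889117510947, 3.1367937020648617, 3.1343770173567886]
0 [1.5705937739336624, 1.5756093614304565, 1.5635868093933805]
3.141592653589793 [1.5710012573688397, 1.5660115261267264, 1.5780180378668547]
[254.7  -7.6  74.7 500.7 393.6  58.8 328.2] [-1.4 -1.2  1.   0.   1.1 -0.8  0.3  0.7 -0.2 -0.4 -0.  -0.   0.2 -0.2
  0.2  0.2]
```

```bash
cat > ik.py <<'E'
from kin import *
P=np.array([254.7,-7.6,74.7,500.7,393.6,58.8,328.2])
def ik(x,T):
    best=None
    for s in([-.5,.4,1.6,0,.8,-1.6],[-.5,.4,1.6,0,.8,1.6],[-.5,.2,2,3,.5,1.5],[-.5,.2,2,3,.5,-1.5],[.2,.4,1.6,0,1.4,-1]):
        f=lambda q:np.r_[(fk(q,P)[0]-x)*.01,(fk(q,P)[1].inv()*T).as_rotvec()]
        r=least_squares(f,s,bounds=(lo,hi));
        if best is None or r.cost<best.cost-1e-6:best=r
    return best
def tool(psi,tilt,az): # tilt outward along azimuth az
    return Ro.from_rotvec(-tilt*np.array([-np.sin(az),np.cos(az),0]))*Ro.from_euler('xyz',[np.pi,0,psi])
if __name__=='__main__':
    az=-.388;g=np.array([548.,-220.5,96.]);u=np.array([np.cos(az),np.sin(az),0]);k=(-u+[0,0,1])/2**.5;n=(u+[0,0,1])/2**.5
    G=g-7*n+3*k
    for flip in(np.pi,0):
      for t in(.5,.6,.7,.785):
        T=tool(az+flip,t,az);z=T.apply([0,0,1])
        for back in(0,50,110):
            x=G+z*(18.8-back);r=ik(x,T);print(round(flip,1),t,back,x.round(1),'cost %.4f'%r.cost,r.x.round(2))
E
python3 ik.py
```

```text
3.1 0.5 0 [ 549.8 -221.2   76.7] cost 0.0005 [-0.56  0.47  1.94  0.32  0.28 -2.03]
3.1 0.5 50 [ 527.6 -212.2  120.6] cost 0.0000 [-0.56  0.35  1.99  0.27  0.32 -1.98]
3.1 0.5 110 [ 501.  -201.3  173.2] cost 0.0000 [-0.58  0.21  2.01  0.21  0.44 -1.93]
3.1 0.6 0 [ 551.3 -221.8   77.7] cost 0.0064 [-0.62  0.47  1.98  0.76  0.28 -2.51]
3.1 0.6 50 [ 525.1 -211.2  118.9] cost 0.0025 [-0.6   0.34  2.04  0.58  0.28 -2.32]
3.1 0.6 110 [ 493.8 -198.3  168.4] cost 0.0000 [-0.6   0.19  2.11  0.44  0.28 -2.17]
3.1 0.7 0 [ 552.7 -222.4   78.8] cost 0.0010 [-0.59  0.5   2.15  2.56  0.28  1.98]
3.1 0.7 50 [ 522.8 -210.2  117. ] cost 0.0025 [-0.64  0.37  2.22  2.31  0.28  2.2 ]
3.1 0.7 110 [ 487.1 -195.6  162.9] cost 0.0028 [-0.7   0.19  2.21  1.25  0.28 -3.06]
3.1 0.785 0 [ 553.8 -222.9   79.9] cost 0.0000 [-0.59  0.51  2.18  2.72  0.35  1.83]
3.1 0.785 50 [ 521.  -209.5  115.2] cost 0.0000 [-0.61  0.38  2.25  2.6   0.3   1.94]
3.1 0.785 110 [ 481.8 -193.4  157.7] cost 0.0003 [-0.66  0.22  2.33  2.3   0.28  2.2 ]
0 0.5 0 [ 549.8 -221.2   76.7] cost 0.0005 [-0.56  0.47  1.94  0.32  0.28  1.11]
0 0.5
[... 203 characters left out ...]
[-0.62  0.47  1.98  0.76  0.28  0.63]
0 0.6 50 [ 525.1 -211.2  118.9] cost 0.0025 [-0.6   0.34  2.04  0.58  0.28  0.82]
0 0.6 110 [ 493.8 -198.3  168.4] cost 0.0000 [-0.6   0.19  2.11  0.44  0.28  0.97]
0 0.7 0 [ 552.7 -222.4   78.8] cost 0.0010 [-0.59  0.5   2.15  2.56  0.28 -1.16]
0 0.7 50 [ 522.8 -210.2  117. ] cost 0.0025 [-0.64  0.37  2.22  2.31  0.28 -0.94]
0 0.7 110 [ 487.1 -195.6  162.9] cost 0.0028 [-0.7   0.19  2.21  1.25  0.28  0.09]
0 0.785 0 [ 553.8 -222.9   79.9] cost 0.0000 [-0.59  0.51  2.18  2.72  0.35 -1.32]
0 0.785 50 [ 521.  -209.5  115.2] cost 0.0000 [-0.61  0.38  2.25  2.6   0.3  -1.2 ]
0 0.785 110 [ 481.8 -193.4  157.7] cost 0.0003 [-0.66  0.22  2.33  2.3   0.28 -0.94]
```

Run:
```python
from ik import *
az=-.388;g=np.array([548.,-220.5,96.]);u=np.array([np.cos(az),np.sin(az),0]);k=(-u+[0,0,1])/2**.5;n=(u+[0,0,1])/2**.5
G=g-7*n+3*k
for t in(.4,.45):
    T=tool(az+np.pi,t,az);z=T.apply([0,0,1])
    for back in(0,50,110):
        r=ik(G+z*(18.8-back),T);print(t,back,(G+z*(18.8-back)).round(1),'%.5f'%r.cost,r.x.round(2))
S=np.array([596,142,126.])
for t in(.4,.45):
  for up in(0,60):
    for a in(0,-.7,-1.4,-1.5):
      b=.42+a;T=tool(b+np.pi,t-.785,b);x=S+[0,0,up]+T.apply([0,0,18.8]);r=ik(x,T);print(t,up,a,x.round(1),'%.5f'%r.cost,r.x.round(2))
from plant import bot
o=bot.get_obs();T0=Ro.from_euler('xyz',o['tcp_rot']);T=tool(az+np.pi,.42,az);z=T.apply([0,0,1])
print('pre',G+z*(18.8-90)-o['tool_pos'],(T*T0.inv()).as_rotvec(),'z',z,'G',G)
# console in current top picture
import cv2;from h import *
im=bot.capture('top');m=bot.camera_model('top');g=cv2.resize(im[150:220,190:262],None,fx=8,fy=8,interpolation=cv2.INTER_CUBIC);cv2.imwrite('pics/c8.png',g[:,:,::-1])
for p in((225.8,181.9),(220.1,169.4),(197.2,173.8),(239,153.6),(256.6,192.7),(214.3,212.1)):print(p,onz(m,p,70).round(1))
```

```text
0.4 0 [ 548.2 -220.6   75.9] 0.00000 [-0.54  0.48  1.89  0.16  0.39 -1.86]
0.4 50 [ 530.2 -213.2  121.9] 0.00000 [-0.55  0.37  1.9   0.14  0.48 -1.84]
0.4 110 [ 508.6 -204.4  177.2] 0.00000 [-0.56  0.24  1.89  0.12  0.61 -1.82]
0.45 0 [ 549.  -220.9   76.2] 0.00000 [-0.55  0.47  1.93  0.23  0.31 -1.94]
0.45 50 [ 528.9 -212.7  121.3] 0.00000 [-0.56  0.36  1.95  0.19  0.4  -1.9 ]
0.45 110 [ 504.7 -202.8  175.3] 0.00000 [-0.57  0.22  1.95  0.15  0.53 -1.87]
0.4 0 0 [589.6 139.1 108.6] 0.00000 [ 0.16  0.84  1.04 -0.1   1.64 -1.82]
0.4 0 -0.7 [589.2 144.  108.6] 0.00000 [ 0.05  0.82  1.08  0.12  1.61 -1.26]
0.4 0 -1.4 [592.1 147.9 108.6] 0.00000 [-0.04  0.72  1.27  0.31  1.39 -0.73]
0.4 0 -1.5 [592.7 148.2 108.6] 0.00000 [-0.05  0.71  1.31  0.34  1.35 -0.66]
0.4 60 0 [589.6 139.1 168.6] 0.00000 [ 0.16  0.79  0.97 -0.1   1.75 -1.83]
0.4 60 -0.7 [589.2 144.  168.6] 0.00000 [ 0.05  0.77  1.02  0.12  1.72 -1.25]
0.4 60 -1.4 [592.1 147.9 168.6] 0.00000 [-0.04  0.66  1.22  0.31  1.5  -0.69]
0.4 60 -1.5 [592.7 148.2 168.6] 0.00000 [-0.05  0.65  1.25  0.33  1.46 -0.62]
0.45 0 0 [590.4 139.5 108.2
[... 271 characters left out ...]
.31 -0.63]
0.45 60 0 [590.4 139.5 168.2] 0.00000 [ 0.16  0.76  1.02 -0.09  1.68 -1.83]
0.45 60 -0.7 [590.1 143.7 168.2] 0.00000 [ 0.06  0.74  1.06  0.11  1.66 -1.24]
0.45 60 -1.4 [592.6 147.1 168.2] 0.00000 [-0.03  0.65  1.23  0.27  1.46 -0.67]
0.45 60 -1.5 [593.1 147.5 168.2] 0.00000 [-0.03  0.63  1.27  0.29  1.43 -0.59]
pre [ 14.95872403  -4.8677697  -20.37579031] [ 0.04281034  0.2084176  -0.02931377] z [ 0.37745063 -0.15427121 -0.91308894] G [ 541.45454173 -217.82474749   93.17157288]
(225.8, 181.9) [593.3 149.7  70. ]
(220.1, 169.4) [631.9 167.6  70. ]
(197.2, 173.8) [618.2 237.2  70. ]
(239, 153.6) [681.1 110.5  70. ]
(256.6, 192.7) [560.3  55.8  70. ]
(214.3, 212.1) [500.9 183.2  70. ]
```

Request:
carry_out(plan=[{"tx":5,"ty":-1.6,"tz":-6.8,"rx":0.0143,"ry":0.0695,"rz":-0.0098},{"tx":5,"ty":-1.6,"tz":-6.8,"rx":0.0143,"ry":0.0695,"rz":-0.0098},{"tx":5,"ty":-1.6,"tz":-6.8,"rx":0.0143,"ry":0.0695,"rz":-0.0098},{"tx":6,"ty":-2.5,"tz":-14.5,"rx":0,"ry":0,"rz":0},{"tx":6,"ty":-2.5,"tz":-14.5,"rx":0,"ry":0,"rz":0},{"tx":6,"ty":-2.5,"tz":-14.5,"rx":0,"ry":0,"rz":0},{"tx":0,"ty":0,"tz":0,"rx":0,"ry":0,"rz":0},{"tx":0,"ty":0,"tz":0,"rx":0,"ry":0,"rz":0}])

```text
time: 3.85
tool_pos: [532.0, -212.1, 115.5]
tcp_rot: [3.135, 0.434, 2.757]
contact_force: [-0.5, 0.1, 0.2]
grip_width: 91.8
finger_force: 0.0
```

```bash
python3 look.py w4
python3 - <<'E'
from h import *
from ik import *
o=bot.get_obs();T0=Ro.from_euler('xyz',o['tcp_rot']);az=-.388;T=tool(az+np.pi,.42,az);G=np.array([541.5,-217.8,93.2])
print('d',G+T.apply([0,0,18.8])-o['tool_pos'],(T*T0.inv()).as_rotvec())
m=dict(np.load('w4.npz'));im=cv2.imread('pics/w4.png')[:,:,::-1].copy()
r=cv2.minAreaRect(blobs(im,(0,140,40),(8,255,255),(200,100,360,330),1)[0]);print(r)
K,R,t=m['camera_matrix'],m['R'],m['t']
u=np.array([np.cos(az),np.sin(az),0]);k=(-u+[0,0,1])/2**.5
v=K@(R@(G+22*k)+t);print('predicted bow end centre',v[:2]/v[2])
E
```

```text
3.85 [ 532.  -212.1  115.5] [3.135 0.434 2.757] [-0.56  0.37  1.94  0.2   0.41 -1.91] [-0.5  0.1  0.2] 91.8317104486442
d [ 16.51905559  -8.50460409 -39.94731496] [-0.00012056  0.01654118 -0.00587711]
((276.5, 245.5), (23.0, 75.0), 90.0)
predicted bow end centre [277.30209732 242.37021837]
```

Request:
carry_out(plan=[{"tx":4.1,"ty":-2.1,"tz":-10,"rx":0,"ry":0,"rz":0},{"tx":4.1,"ty":-2.1,"tz":-10,"rx":0,"ry":0,"rz":0},{"tx":4.1,"ty":-2.1,"tz":-10,"rx":0,"ry":0,"rz":0},{"tx":4.1,"ty":-2.1,"tz":-10,"rx":0,"ry":0,"rz":0},{"tx":0,"ty":0,"tz":0,"rx":0,"ry":0,"rz":0},{"tx":0,"ty":0,"tz":0,"rx":0,"ry":0,"rz":0}])

```text
time: 4.5
tool_pos: [548.0, -220.4, 74.8]
tcp_rot: [3.134, 0.434, 2.756]
contact_force: [-0.3, -0.1, -0.5]
grip_width: 91.3
finger_force: 0.0
```

Request:
carry_out(gripper=1, plan=[{"tx":0,"ty":0,"tz":0,"rx":0,"ry":0,"rz":0},{"tx":0,"ty":0,"tz":0,"rx":0,"ry":0,"rz":0},{"tx":0,"ty":0,"tz":0,"rx":0,"ry":0,"rz":0},{"tx":0,"ty":0,"tz":0,"rx":0,"ry":0,"rz":0},{"tx":0,"ty":0,"tz":0,"rx":0,"ry":0,"rz":0},{"tx":0,"ty":0,"tz":0,"rx":0,"ry":0,"rz":0},{"tx":0,"ty":0,"tz":0,"rx":0,"ry":0,"rz":0},{"tx":0,"ty":0,"tz":0,"rx":0,"ry":0,"rz":0}])

```text
time: 5.3
tool_pos: [548.2, -220.5, 75.5]
tcp_rot: [3.134, 0.435, 2.756]
contact_force: [-0.3, 0.7, 0.8]
grip_width: 44.0
finger_force: 29.8
```

Request:
carry_out(plan=[{"tx":0,"ty":0,"tz":8,"rx":0,"ry":0,"rz":0},{"tx":0,"ty":0,"tz":18,"rx":0,"ry":0,"rz":0},{"tx":0,"ty":0,"tz":25,"rx":0,"ry":0,"rz":0},{"tx":0,"ty":0,"tz":30,"rx":0,"ry":0,"rz":0},{"tx":0,"ty":0,"tz":35,"rx":0,"ry":0,"rz":0},{"tx":0,"ty":15,"tz":4,"rx":0.0492,"ry":0.1213,"rz":0},{"tx":0,"ty":25,"tz":0,"rx":0.0492,"ry":0.1213,"rz":0},{"tx":0,"ty":25,"tz":0,"rx":0.0492,"ry":0.1213,"rz":0},{"tx":0,"ty":25,"tz":0,"rx":0.0492,"ry":0.1213,"rz":0},{"tx":0,"ty":25,"tz":0,"rx":0.0492,"ry":0.1213,"rz":0},{"tx":0,"ty":25,"tz":0,"rx":0.0492,"ry":0.1213,"rz":0}])

```text
time: 6.4
tool_pos: [548.4, -79.8, 196.7]
tcp_rot: [3.135, -0.354, 2.756]
contact_force: [0.6, -0.5, -1.2]
grip_width: 44.0
finger_force: 29.8
```

Request:
carry_out(plan=[{"tx":10.4,"ty":25,"tz":0,"rx":0,"ry":0,"rz":0.0808},{"tx":10.4,"ty":25,"tz":0,"rx":0,"ry":0,"rz":0.0808},{"tx":10.4,"ty":25,"tz":0,"rx":0,"ry":0,"rz":0.0808},{"tx":10.4,"ty":25,"tz":0,"rx":0,"ry":0,"rz":0.0808},{"tx":10.4,"ty":25,"tz":0,"rx":0,"ry":0,"rz":0.0808},{"tx":10.4,"ty":25,"tz":0,"rx":0,"ry":0,"rz":0.0808},{"tx":10.4,"ty":25,"tz":0,"rx":0,"ry":0,"rz":0.0808},{"tx":10.4,"ty":25,"tz":0,"rx":0,"ry":0,"rz":0.0808},{"tx":10.4,"ty":25,"tz":0,"rx":0,"ry":0,"rz":0.0808},{"tx":10.4,"ty":20,"tz":0,"rx":0,"ry":0,"rz":0.0808},{"tx":0,"ty":0,"tz":0,"rx":0,"ry":0,"rz":0},{"tx":0,"ty":0,"tz":0,"rx":0,"ry":0,"rz":0}])

```text
time: 7.6
tool_pos: [652.0, 164.8, 195.1]
tcp_rot: [3.135, -0.351, -2.719]
contact_force: [-0.2, 0.6, -2.0]
grip_width: 44.0
finger_force: 29.8
```

```bash
python3 look.py w5
```

```text
7.6 [652.  164.8 195.1] [ 3.135 -0.351 -2.719] [ 0.17  0.9   0.66 -0.08  1.92 -1.84] [-0.2  0.6 -2. ] 44.04419172990434
```

View pics/w5.png

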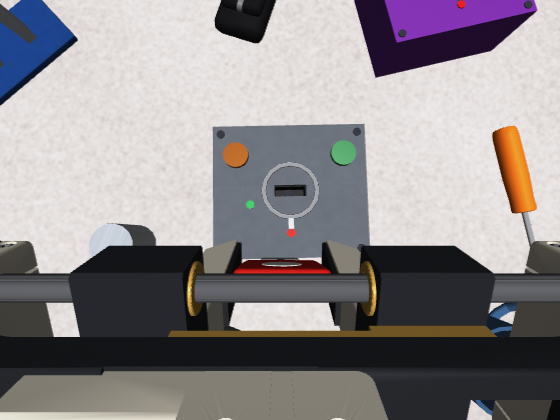

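The wrist view shows the slot at (291,190), the pointer with its red dot at (291,232), the green on dot at (250,205), and the bow between the fingers at (283,264).

```bash
cat > slot.py <<'E'
from h import *
import sys
def slot(name,roi):
    m=dict(np.load(name+'.npz'));im=cv2.imread(f'pics/{name}.png')[:,:,::-1].copy();g=cv2.cvtColor(im,cv2.COLOR_RGB2GRAY)
    x0,y0,x1,y1=roi;k=np.zeros_like(g);k[y0:y1,x0:x1]=(g[y0:y1,x0:x1]<60)*255
    c=max(cv2.findContours(k,0,1)[0],key=cv2.contourArea);r=cv2.minAreaRect(c)
    P=np.array([onz(m,p,70)[:2] for p in cv2.boxPoints(r)]);e=P[[1,2,3,0]]-P
    print('slot px',np.round(r[0],1),np.round(r[1],1),'world',P.mean(0).round(1),'len',np.linalg.norm(e,axis=1).round(1),'ang',np.arctan2(e[:,1],e[:,0]).round(3))
    return m,im
if __name__=='__main__':
    m,im=slot('w5',(270,178,312,202))
    g=cv2.cvtColor(im,cv2.COLOR_RGB2HSV)
    y,x=np.nonzero((g[155:225,255:325,1]<35)&(g[155:225,255:325,2]>125));pts=np.c_[x+255,y+155].astype(np.float32);pts=pts[pts[:,1]<216]
    e=cv2.fitEllipse(pts);print('ring',e,onz(m,e[0],70))
    r=blobs(im,(0,140,60),(8,255,255),(275,222,305,242),1,3)[0];p=cv2.minAreaRect(r)[0];q=onz(m,p,70);print('reddot',p,q)
    E=cv2.Canny(cv2.cvtColor(im,cv2.COLOR_RGB2GRAY),50,120)
    L=cv2.HoughLinesP(E[115:245,205:380],1,np.pi/720,40,minLineLength=70,maxLineGap=6)
    for l in L[:,0]:
        a,b=onz(m,l[:2]+[205,115],70),onz(m,l[2:]+[205,115],70);print(l+[205,115,205,115],np.arctan2(*(b-a)[1::-1]).round(3))
E
python3 slot.py
python3 - <<'E'
from h import *
S=bot.capture('scene');cv2.imwrite('pics/s5.png',cv2.resize(S[130:280,270:420],(750,750)[:2],interpolation=cv2.INTER_CUBIC)[:600,:,::-1])
E
```

```text
slot px [290. 190.] [10. 30.] world [597.8 150.6] len [29.2  9.8 29.1  9.8] ang [ 1.992  0.414 -1.15  -2.72 ]
ring ((288.70098876953125, 185.1683807373047), (59.940921783447266, 67.90068817138672), 85.14696502685547) [593.95365216 147.54877331  70.        ]
reddot (291.0, 232.5) [634.97019707 168.17502646  70.        ]
[212 127 213 244] 0.446
```

View pics/s5.png

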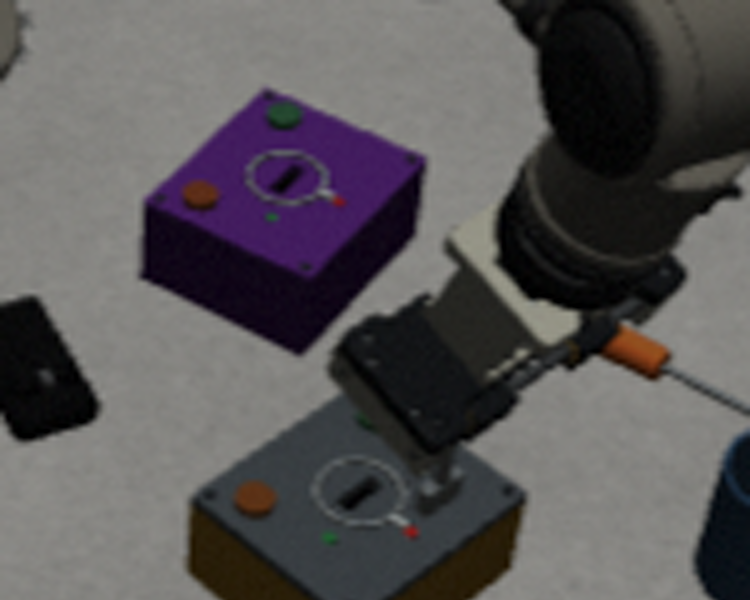

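The scene crop shows the gripper over the yellow box with the blade hanging upright at crop (435,490), so scene (357,229). The slot is at crop (358,493), so scene (341.6,228.6).

Run:
```python
from h import *
from scipy.spatial.transform import Rotation as Ro
ms=bot.camera_model('scene');S=bot.capture('scene');mt=bot.camera_model('top')
T=cv2.imread('pics/top0.png')[:,:,::-1].copy()
def dark(im,c,h,f,m,z=70):
    x,y=c;a=cv2.resize(cv2.cvtColor(im[y-h:y+h,x-h:x+h],cv2.COLOR_RGB2GRAY),None,fx=f,fy=f,interpolation=cv2.INTER_CUBIC)
    k=(a<(np.median(a)+a.min())/2).astype(np.uint8);n,l,s,ce=cv2.connectedComponentsWithStats(k);i=l[f*h-2:f*h+3,f*h-2:f*h+3].max()
    p=(ce[i]+.5)/f-.5+[x-h,y-h];print(p,s[i,4]/f/f,onz(m,p,z).round(1));return p
dark(S,(342,229),7,8,ms);dark(T,(226,182),6,8,mt)
o=bot.get_obs();R=Ro.from_euler('xyz',o['tcp_rot']);G=o['tool_pos']-R.apply([0,0,18.8]);tip=G-[0,0,88];print('grip',G,'tip',tip)
K,Rm,t=[np.array(ms[k]) for k in('camera_matrix','R','t')]
for w in(tip,tip+[0,0,10],tip+[0,0,20]): v=K@(Rm@w+t);print(v[:2]/v[2])
# finely cropped blade: bright pixels
c=S[215:240,345:370];print(cv2.cvtColor(c,cv2.COLOR_RGB2GRAY))
```

```text
[341.29907601 228.45083682] 22.40625 [601.1 150.1  70. ]
[225.28310958 181.08753628] 21.53125 [595.8 151.3  70. ]
grip [658.07855171 165.73020694 213.42982255] tip [658.07855171 165.73020694 125.42982255]
[355.92991614 228.55687429]
[356.35365558 226.13646478]
[356.78195954 223.68998269]
[[ 36  34  36  36  32  15   3   8  23  26  21  26  35  30  17  22  18  20
   24  23   3   5  37  96 128]
 [ 40  37  37  34  34  27  11   3   9  23  27  21  23  23  19  17  15  13
   14  11  35  92 122 128 133]
 [ 52  42  37  37  37  33  26   7   1  10  22  22  20  22  17   7   9   2
    5  35  91 127 133 136 135]
 [ 57  52  40  38  35  36  36  25   6   4   5  18  18  15  12   9  31  69
  106 122 125 128 131 131 130]
 [ 59  58  52  41  39  36  35  32  26   9   3   7   3  13  21  31  47  68
  110 133 134 133 129 126 126]
 [ 60  59  61  47  40  35  44  41  30  25  14  25  29  25  27  41  53  62
   69  98 124 133 129 126 128]
 [ 64  60  60  60  47  37  35  35  37  36  46  45  31  29  28  41  55  58
   59  65  88 116 128 127 128]
 [ 90  75  64  60  57  47  37  36  38  35  38  35  30  29  30  44  59  60
  
[... 1114 characters left out ...]
55  47  50  58  60  63  61  64  61  62
   61  60  62  61  60  53  32]
 [ 95  80  56  70 106 130 106  61  57  60  61  62  61  62  61  63  61  61
   60  61  60  53  35  26  27]
 [ 52  59  61  59  63  75  75  59  58  60  61  61  61  60  63  61  62  61
   61  60  51  32  22  23  28]
 [ 58  61  60  61  60  60  58  58  63  61  59  63  61  59  63  62  62  63
   61  52  36  20  25  29  28]
 [ 62  60  62  64  63  62  61  52  53  59  62  64  61  61  60  61  61  51
   33  25  26  30  29  30  28]
 [ 60  60  62  62  61  62  61  58  59  61  62  61  61  59  60  62  53  34
   23  26  28  31  30  28  26]
 [ 62  60  61  62  61  60  60  61  57  62  61  61  61  61  63  51  35  21
   25  29  28  30  29  30  26]]
```

Request:
carry_out(plan=[{"tx":-10,"ty":-2.5,"tz":0,"rx":0,"ry":0,"rz":0},{"tx":-20,"ty":-5,"tz":-5,"rx":0,"ry":0,"rz":0},{"tx":-20,"ty":-5,"tz":-10,"rx":0,"ry":0,"rz":0},{"tx":-10,"ty":-2.5,"tz":-15,"rx":0,"ry":0,"rz":0},{"tx":0,"ty":0,"tz":-15,"rx":0,"ry":0,"rz":0},{"tx":0,"ty":0,"tz":0,"rx":0,"ry":0,"rz":0},{"tx":0,"ty":0,"tz":0,"rx":0,"ry":0,"rz":0}])

```text
time: 8.45
tool_pos: [592.4, 148.7, 151.1]
tcp_rot: [3.134, -0.35, -2.72]
contact_force: [0.4, -0.1, -1.1]
grip_width: 44.0
finger_force: 29.8
```

```bash
python3 look.py w6
python3 - <<'E'
from h import *
from scipy.spatial.transform import Rotation as Ro
S=bot.capture('scene');W=cv2.imread('pics/w6.png')[:,:,::-1]
o=bot.get_obs();R=Ro.from_euler('xyz',o['tcp_rot']);print('tip',o['tool_pos']-R.apply([0,0,18.8])-[0,0,88])
a=cv2.resize(S[205:245,320:365],(450,400),interpolation=cv2.INTER_CUBIC);b=cv2.resize(W[150:300,220:350],(347,400))
a=np.clip(a.astype(float)*1.6,0,255).astype(np.uint8)
cv2.imwrite('pics/c6.png',np.hstack([a,b])[:,:,::-1])
E
```

```text
8.45 [592.4 148.7 151.1] [ 3.134 -0.35  -2.72 ] [ 0.16  0.78  1.02 -0.08  1.68 -1.82] [ 0.4 -0.1 -1.1] 44.01907437331953
tip [598.77173267 151.62800662  81.16097938]
```

View pics/c6.png

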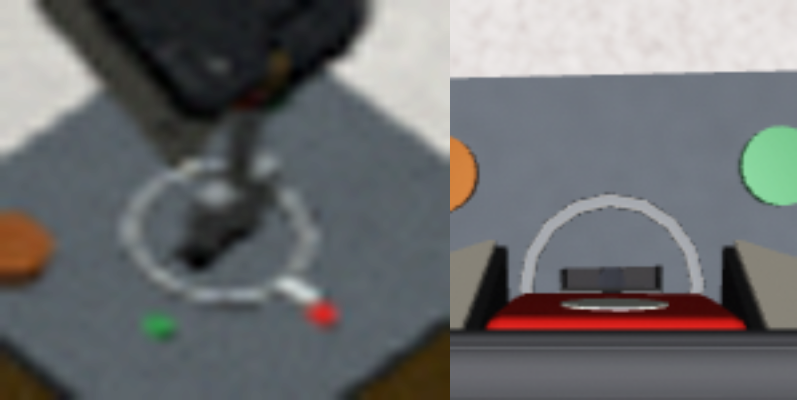

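The left half (scene) shows the blade just above the slot inside the ring. The right half (wrist) shows the blade at columns 261–299, rows 250–259, centred in the ring (column 280.5). I compare this with the projected model for the offset along the box's x.

Run:
```python
from h import *
m=dict(np.load('w6.npz'));K,R,t=m['camera_matrix'],m['R'],m['t']
ms=bot.camera_model('scene')
def pr(w,m=m):
    v=np.array(m['camera_matrix'])@(np.array(m['R'])@w+np.array(m['t']));return (v[:2]/v[2]).round(1)
tip=np.array([598.8,151.6,81.2]);a=.425;u=np.array([np.cos(a),np.sin(a),0]);v=np.array([-u[1],u[0],0]);Z=np.array([0,0,1.])
for x in(-4,4):
  for z in(0,3,20): print('x',x,'z',z,pr(tip+x*u+14*v+z*Z),pr(tip+x*u-14*v+z*Z),'scene',pr(tip+x*u+14*v+z*Z,ms),pr(tip+x*u-14*v+z*Z,ms))
s=np.array([598,150.7,70.])
print('slot',[pr(s+dx*u+dy*v) for dx,dy in((-5.5,15.5),(-5.5,-15.5),(5.5,15.5),(5.5,-15.5))])
print('ring far top',[pr(s-r*u) for r in(25,28,30)])
im=cv2.imread('pics/w6.png')[:,:,::-1]
g=cv2.cvtColor(im,cv2.COLOR_RGB2GRAY);print(g[218:268,281].tolist());print(g[218:268,268].tolist());print(g[254,255:306].tolist())
m5=dict(np.load('w5.npz'));g5=cv2.cvtColor(cv2.imread('pics/w5.png'),cv2.COLOR_BGR2GRAY)
print('w5',g5[155:225,283].tolist());print([pr(s+d*u,m5) for d in(-5.5,0,5.5)])
```

```text
x -4 z 0 [298.9 254. ] [262.8 254.2] scene [344.2 222.2] [337.5 226.8]
x -4 z 3 [299.1 254.2] [262.6 254.5] scene [344.3 221.5] [337.6 226.1]
x -4 z 20 [300.6 255.7] [261.4 256. ] scene [344.9 217.5] [338.1 222.1]
x 4 z 0 [299.  264.4] [262.9 264.6] scene [346.2 223.7] [339.5 228.3]
x 4 z 3 [299.2 264.7] [262.7 265. ] scene [346.3 223. ] [339.6 227.6]
x 4 z 20 [300.8 267.1] [261.4 267.4] scene [346.9 219. ] [340.1 223.6]
slot [array([299.2, 249.9]), array([261.1, 250.1]), array([299.3, 263.5]), array([261.1, 263.8])]
ring far top [array([280., 226.]), array([280. , 222.4]), array([280. , 219.9])]
[118, 117, 117, 117, 96, 171, 168, 170, 173, 135, 117, 117, 118, 117, 118, 118, 119, 119, 119, 118, 119, 119, 118, 118, 117, 118, 117, 117, 118, 117, 116, 117, 74, 61, 61, 61, 61, 62, 61, 58, 48, 36, 23, 34, 71, 72, 75, 170, 141, 24]
[119, 119, 119, 119, 118, 118, 113, 159, 168, 169, 172, 161, 75, 116, 117, 117, 116, 117, 116, 117, 119, 119, 119, 119, 118, 119, 117, 117, 117, 117, 118, 119, 92, 67, 67, 67, 67, 67, 67, 63, 52, 109, 23, 25, 58, 70, 76, 197, 24, 25]
[119, 120, 120, 118, 118, 110, 69, 35, 26, 66, 67, 67, 66, 67, 66, 67, 67, 66, 67, 67, 66, 66, 64, 63, 62, 62, 61, 61, 59, 62, 64, 68, 68, 68, 68, 68, 68, 67, 67, 67, 67, 60, 19, 31, 77, 120, 121, 120, 120, 120, 120]
w5 [116, 116, 116, 117, 118, 117, 117, 118, 159, 166, 168, 163, 77, 114, 115, 115, 116, 115, 116, 116, 115, 116, 117, 116, 116, 115, 115, 117, 117, 116, 34, 46, 7, 6, 7, 46, 58, 59, 58, 59, 61, 101, 114, 115, 114, 114, 114, 115, 113, 113, 113, 114, 113, 113, 114, 115, 113, 114, 103, 172, 167, 165, 155, 110, 117, 116, 117, 118, 116, 117]
[array([289.9, 184.6]), array([290. , 190.3]), array([290. , 195.9])]
```

Run:
```python
from h import *
m=dict(np.load('w6.npz'));K,R,t=m['camera_matrix'],m['R'],m['t']
def pr(w):
    v=K@(R@w+t);return (v[:2]/v[2]).round(1)
tip=np.array([598.8,151.6,81.2]);a=.425;u=np.array([np.cos(a),np.sin(a),0]);v=np.array([-u[1],u[0],0]);Z=np.array([0,0,1.])
print('cam in box frame rel tip',[float(np.dot(-R.T@t-tip,q)) for q in(u,v,Z)])
g=np.array(tip+88*Z)
for th in(0,.05,.1,.15,.2):   # tilt of key about v at the grip, tip going to -u
    k=np.cos(th)*Z+np.sin(th)*u;n=np.cos(th)*u-np.sin(th)*Z
    P=lambda x,y,z:g+(z-88)*k+x*n+y*v
    print(th,'bow -x face z60,z110',pr(P(-7,22,60)),pr(P(-7,22,110)),'top +x',pr(P(7,22,110)),'disc85',pr(P(-7,0,85)),'blade -x z3,20',pr(P(-4,0,3)),pr(P(-4,0,20)),'tip',pr(P(-2.75,0,0)))
im=cv2.imread('pics/w6.png')
for c in(250,281):
    print(c,[tuple(int(q) for q in im[r,c,::-1]) for r in range(248,280)])
```

```text
cam in box frame rel tip [-19.248945082906516, -1.162222499995627, 242.9868861014411]
0 bow -x face z60,z110 [318.9 255.1] [333.9 263. ] top +x [334.6 296.6] disc85 [281.7 258.7] blade -x z3,20 [280.9 254.3] [281.  255.9] tip [280.9 255.7]
0.05 bow -x face z60,z110 [319.  252.8] [334.1 265.7] top +x [334.5 299. ] disc85 [281.7 258.5] blade -x z3,20 [280.8 248.8] [281.  251.1] tip [280.8 250. ]
0.1 bow -x face z60,z110 [319.  250.5] [334.3 268.4] top +x [334.3 301.4] disc85 [281.7 258.3] blade -x z3,20 [280.8 243.3] [280.9 246.3] tip [280.8 244.4]
0.15 bow -x face z60,z110 [319.1 248.2] [334.4 271.2] top +x [334.2 303.6] disc85 [281.7 258.2] blade -x z3,20 [280.8 237.8] [280.9 241.6] tip [280.8 238.8]
0.2 bow -x face z60,z110 [319.2 245.9] [334.5 274. ] top +x [334.  305.8] disc85 [281.7 258. ] blade -x z3,20 [280.8 232.4] [280.9 237. ] tip [280.7 233.2]
250 [(167, 170, 177), (169, 172, 177), (168, 171, 175), (168, 170, 174), (168, 170, 176), (165, 168, 173), (165, 167, 170), (160, 162, 163), (157, 157, 157), (144, 145, 145), (150, 148, 149), (155, 154, 154), (58, 6, 6), (60, 8, 6), (61, 9, 8), (61, 7, 5), (63, 7, 6), (63, 7, 7), (64, 7, 6), (61, 8, 6), (100, 13, 10), (155, 19, 16), (203, 26, 22), (213, 31, 27), (222, 38, 33), (127, 32, 30), (32, 33, 34), (50, 50, 52), (68, 69, 73), (75, 77, 80), (69, 69, 73), (65, 66, 70)]
281 [(111, 117, 127), (110, 118, 127), (71, 74, 84), (59, 61, 70), (59, 61, 70), (59, 61, 70), (59, 61, 70), (59, 62, 70), (59, 61, 70), (56, 58, 64), (49, 48, 48), (37, 35, 39), (60, 8, 7), (63, 22, 21), (70, 72, 68), (70, 73, 69), (73, 76, 72), (169, 170, 171), (164, 130, 133), (65, 7, 5), (95, 12, 10), (149, 19, 16), (200, 24, 20), (212, 31, 26), (221, 36, 32), (126, 32, 29), (32, 33, 35), (49, 49, 53), (67, 69, 71), (76, 77, 81), (68, 68, 73), (64, 65, 69)]
```

Request:
carry_out(plan=[{"tx":-1.7,"ty":-0.8,"tz":0,"rx":0,"ry":0,"rz":0},{"tx":-1.7,"ty":-0.8,"tz":0,"rx":0,"ry":0,"rz":0},{"tx":0,"ty":0,"tz":0,"rx":0,"ry":0,"rz":0},{"tx":0,"ty":0,"tz":0,"rx":0,"ry":0,"rz":0}])

```text
time: 8.95
tool_pos: [588.8, 148.0, 150.6]
tcp_rot: [3.134, -0.35, -2.719]
contact_force: [0.5, -0.3, -1.3]
grip_width: 43.9
finger_force: 29.8
```

```bash
python3 look.py w7
python3 - <<'E'
from h import *
from scipy.spatial.transform import Rotation as Ro
m=dict(np.load('w7.npz'));K,R,t=m['camera_matrix'],m['R'],m['t'];o=bot.get_obs()
tip=o['tool_pos']-Ro.from_euler('xyz',o['tcp_rot']).apply([0,0,18.8])-[0,0,88];print('tip',tip)
a=.425;u=np.array([np.cos(a),np.sin(a),0]);v=np.array([-u[1],u[0],0]);Z=np.array([0,0,1.])
def pr(w):
    q=K@(R@w+t);return (q[:2]/q[2]).round(1)
P=lambda x,y,z:tip+z*Z+x*u+y*v
print('bow',pr(P(-7,22,110)),pr(P(-7,-22,110)),pr(P(-7,22,60)),pr(P(-7,-22,60)),'blade',pr(P(-4,14,3)),pr(P(-4,-14,3)))
s=np.array([598,150.7,70.]);print('slot',pr(s-5.5*u+15.5*v),pr(s-5.5*u-15.5*v))
im=cv2.imread('pics/w7.png');g=cv2.cvtColor(im,6)
red=(im[:,:,2]>2.5*im[:,:,1].astype(float))&(im[:,:,2]>40)
for r in range(258,275,2):
    x=np.nonzero(red[r,220:345])[0]+220;print(r,(x.min(),x.max()) if len(x) else None)
print(g[244:264,270].tolist(),g[244:264,281].tolist());print(g[252,255:306].tolist());print(g[256,255:306].tolist())
b=cv2.resize(im[200:300,210:350],(784,560));cv2.imwrite('pics/c7.png',b)
E
```

```text
8.95 [588.8 148.  150.6] [ 3.134 -0.35  -2.719] [ 0.16  0.77  1.04 -0.08  1.67 -1.82] [ 0.5 -0.3 -1.3] 43.922453707346065
tip [594.75259113 150.47021888  80.25531983]
bow [333.3 261.6] [230.1 262.1] [318.5 254.1] [243.6 254.5] blade [298.8 253.4] [262.4 253.6]
slot [298.3 254.4] [260.1 254.6]
258 None
260 (np.int64(248), np.int64(302))
262 (np.int64(244), np.int64(317))
264 (np.int64(241), np.int64(320))
266 (np.int64(239), np.int64(323))
268 (np.int64(236), np.int64(326))
270 (np.int64(234), np.int64(329))
272 (np.int64(233), np.int64(330))
274 None
[118, 118, 119, 118, 118, 118, 118, 118, 118, 119, 118, 66, 67, 62, 52, 108, 23, 24, 71, 72] [117, 117, 118, 117, 118, 118, 117, 117, 116, 116, 99, 60, 60, 57, 49, 36, 23, 34, 71, 70]
[116, 116, 116, 117, 117, 116, 116, 116, 116, 118, 118, 117, 118, 118, 118, 118, 119, 118, 118, 117, 116, 116, 116, 116, 116, 116, 116, 117, 117, 118, 117, 117, 119, 118, 119, 119, 120, 119, 120, 120, 120, 120, 120, 120, 119, 120, 118, 118, 118, 118, 119]
[117, 118, 117, 118, 109, 66, 29, 27, 67, 66, 65, 65, 67, 67, 67, 67, 68, 66, 66, 64, 55, 63, 62, 61, 61, 61, 60, 58, 59, 57, 66, 66, 66, 67, 67, 67, 67, 67, 66, 67, 60, 30, 32, 77, 120, 120, 120, 121, 121, 121, 120]
```

View pics/c7.png

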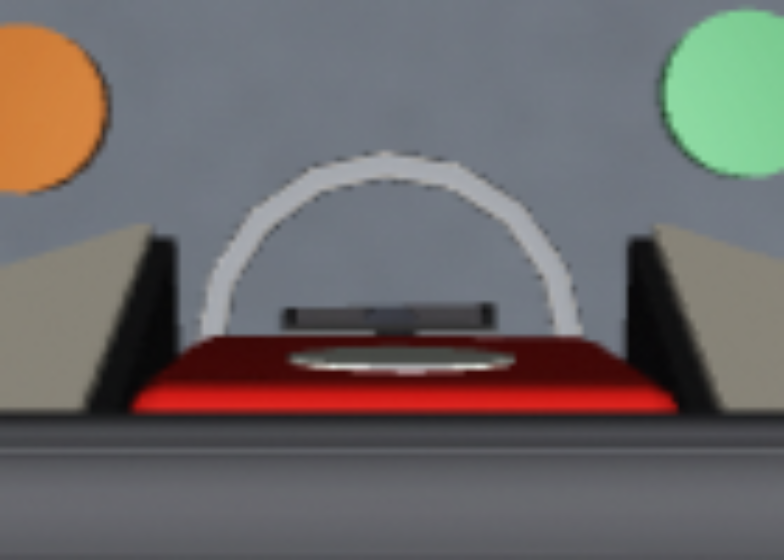

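The crop shows the slot strip at row 255 (columns 259.5–298.5). The bow's lower edge at row 260 hides the blade, which starts around row 257–258. The key is within about 1 mm of centre. I correct that and go down gently.

Request:
carry_out(plan=[{"tx":0.7,"ty":-0.8,"tz":-2,"rx":0,"ry":0,"rz":0.004},{"tx":0,"ty":0,"tz":-3,"rx":0,"ry":0,"rz":0},{"tx":0,"ty":0,"tz":-3,"rx":0,"ry":0,"rz":0},{"tx":0,"ty":0,"tz":-3,"rx":0,"ry":0,"rz":0},{"tx":0,"ty":0,"tz":-3,"rx":0,"ry":0,"rz":0},{"tx":0,"ty":0,"tz":0,"rx":0,"ry":0,"rz":0}])

```text
time: 9.6
tool_pos: [589.2, 147.1, 135.8]
tcp_rot: [3.134, -0.352, -2.715]
contact_force: [0.2, -0.3, -1.2]
grip_width: 43.5
finger_force: 29.8
```

Request:
carry_out(plan=[{"tx":0,"ty":0,"tz":-2,"rx":0,"ry":0,"rz":0},{"tx":0,"ty":0,"tz":-2,"rx":0,"ry":0,"rz":0},{"tx":0,"ty":0,"tz":-2,"rx":0,"ry":0,"rz":0},{"tx":0,"ty":0,"tz":-2,"rx":0,"ry":0,"rz":0},{"tx":0,"ty":0,"tz":0,"rx":0,"ry":0,"rz":0}])

```text
time: 10.1
tool_pos: [589.3, 147.1, 128.1]
tcp_rot: [3.134, -0.351, -2.715]
contact_force: [-0.6, -0.3, -0.9]
grip_width: 44.1
finger_force: 29.8
```

Request:
carry_out(plan=[{"tx":0,"ty":0,"tz":-2,"rx":0,"ry":0,"rz":0},{"tx":0,"ty":0,"tz":-2,"rx":0,"ry":0,"rz":0},{"tx":0,"ty":0,"tz":-2,"rx":0,"ry":0,"rz":0},{"tx":0,"ty":0,"tz":-2,"rx":0,"ry":0,"rz":0},{"tx":0,"ty":0,"tz":-2,"rx":0,"ry":0,"rz":0},{"tx":0,"ty":0,"tz":0,"rx":0,"ry":0,"rz":0}])

```text
time: 10.7
tool_pos: [589.5, 147.1, 118.7]
tcp_rot: [3.134, -0.35, -2.715]
contact_force: [0.2, 0.4, 2.2]
grip_width: 44.0
finger_force: 29.8
```

Request:
carry_out(plan=[{"tx":0,"ty":0,"tz":-2,"rx":0,"ry":0,"rz":0},{"tx":0,"ty":0,"tz":-2,"rx":0,"ry":0,"rz":0},{"tx":0,"ty":0,"tz":-1.5,"rx":0,"ry":0,"rz":0},{"tx":0,"ty":0,"tz":0,"rx":0,"ry":0,"rz":0}])

```text
time: 11.1
tool_pos: [589.6, 147.1, 113.5]
tcp_rot: [3.134, -0.35, -2.715]
contact_force: [-0.2, 0.7, 6.4]
grip_width: 44.1
finger_force: 29.8
```

Request:
carry_out(plan=[{"tx":0,"ty":0,"tz":-1.5,"rx":0,"ry":0,"rz":0},{"tx":0,"ty":0,"tz":-1.5,"rx":0,"ry":0,"rz":0},{"tx":0,"ty":0,"tz":0,"rx":0,"ry":0,"rz":0}])

```text
time: 11.4
tool_pos: [589.8, 147.0, 111.1]
tcp_rot: [3.135, -0.349, -2.715]
contact_force: [-0.4, 0.6, 9.1]
grip_width: 44.1
finger_force: 29.9
```

Request:
carry_out(plan=[{"tx":0,"ty":0,"tz":-1,"rx":0,"ry":0,"rz":0},{"tx":0,"ty":0,"tz":-0.5,"rx":0,"ry":0,"rz":0},{"tx":0,"ty":0,"tz":0,"rx":0,"ry":0,"rz":0}])

```text
time: 11.7
tool_pos: [590.1, 146.8, 110.7]
tcp_rot: [3.136, -0.348, -2.715]
contact_force: [-1.2, -1.1, 12.3]
grip_width: 43.8
finger_force: 30.0
```

The key is home on the floor (force rising to about 12 N). I start the turn about the key's axis.

Request:
carry_out(plan=[{"tx":-0.33,"ty":0.84,"tz":-0.5,"rx":0,"ry":0,"rz":-0.1},{"tx":-0.25,"ty":0.87,"tz":0,"rx":0,"ry":0,"rz":-0.1},{"tx":-0.16,"ty":0.89,"tz":0,"rx":0,"ry":0,"rz":-0.1},{"tx":-0.07,"ty":0.9,"tz":0,"rx":0,"ry":0,"rz":-0.1}])

```text
time: 12.1
tool_pos: [589.1, 150.1, 110.5]
tcp_rot: [3.135, -0.349, -3.119]
contact_force: [-1.8, -3.5, 15.3]
grip_width: 43.8
finger_force: 30.0
```

```bash
python3 -c "
from plant import bot;o=bot.get_obs();print(o['tool_pos'],o['tcp_rot'],o['contact_force'],o['moment'])"
```

```text
[589.1302994  150.06962791 110.53852145] [ 3.13513148 -0.34860741 -3.11907154] [-1.76148161 -3.50003744 15.26057911] [-0.49333289  0.82354969  0.21853079]
```

Request:
carry_out(plan=[{"tx":0.02,"ty":0.7,"tz":0,"rx":0,"ry":0,"rz":-0.1},{"tx":0.11,"ty":0.7,"tz":0,"rx":0,"ry":0,"rz":-0.1},{"tx":0.2,"ty":0.8,"tz":0,"rx":0,"ry":0,"rz":-0.1},{"tx":0.29,"ty":0.85,"tz":0,"rx":0,"ry":0,"rz":-0.1}])

```text
time: 12.5
tool_pos: [589.6, 153.2, 110.6]
tcp_rot: [3.134, -0.349, 2.765]
contact_force: [-2.7, -3.1, 15.4]
grip_width: 43.7
finger_force: 30.0
```

Request:
carry_out(plan=[{"tx":0.37,"ty":0.82,"tz":0,"rx":0,"ry":0,"rz":-0.1},{"tx":0.45,"ty":0.78,"tz":0,"rx":0,"ry":0,"rz":-0.1},{"tx":0.53,"ty":0.73,"tz":0,"rx":0,"ry":0,"rz":-0.1},{"tx":0.6,"ty":0.67,"tz":0,"rx":0,"ry":0,"rz":-0.1}])

```text
time: 12.9
tool_pos: [591.5, 156.2, 110.6]
tcp_rot: [3.133, -0.349, 2.365]
contact_force: [-3.1, -3.1, 16.3]
grip_width: 43.6
finger_force: 30.0
```

```bash
python3 -c "
from plant import bot;o=bot.get_obs();print(o['tool_pos'],o['tcp_rot'],o['contact_force'],o['moment'])"
```

```text
[591.52714606 156.23238576 110.56872704] [ 3.13286057 -0.34948742  2.36487166] [-3.1154462  -3.09390314 16.30913006] [-0.18288044  1.0219361   0.31388752]
```

Request:
carry_out(plan=[{"tx":0.66,"ty":0.61,"tz":0,"rx":0,"ry":0,"rz":-0.1},{"tx":0.4,"ty":0.3,"tz":0,"rx":0,"ry":0,"rz":-0.06},{"tx":0,"ty":0,"tz":0,"rx":0,"ry":0,"rz":0}])

```text
time: 13.2
tool_pos: [592.5, 157.1, 110.6]
tcp_rot: [3.132, -0.349, 2.208]
contact_force: [-4.1, -2.6, 15.9]
grip_width: 43.9
finger_force: 30.0
```

```bash
python3 -c "
from plant import bot;o=bot.get_obs();print(o['tool_pos'],o['tcp_rot'],o['contact_force'],o['moment'])"
```

```text
[592.50890246 157.08649676 110.5713784 ] [ 3.13198334 -0.34943396  2.20777644] [-4.11447303 -2.62111936 15.88974094] [-0.08599809  0.95269317  0.61406883]
```

Request:
carry_out(plan=[{"tx":0.3,"ty":0.2,"tz":0,"rx":0,"ry":0,"rz":-0.05},{"tx":0.3,"ty":0.2,"tz":0,"rx":0,"ry":0,"rz":-0.05},{"tx":0,"ty":0,"tz":0,"rx":0,"ry":0,"rz":0}])

```text
time: 13.5
tool_pos: [592.9, 157.7, 110.4]
tcp_rot: [3.132, -0.35, 2.109]
contact_force: [-3.3, -2.0, 15.3]
grip_width: 44.2
finger_force: 30.0
```

```bash
python3 -c "
from plant import bot;o=bot.get_obs();print(o['tool_pos'],o['tcp_rot'],o['contact_force'],o['moment'])"
```

```text
[592.9412663  157.69957468 110.35674596] [ 3.13221946 -0.34960753  2.10945947] [-3.27167387 -1.99089979 15.26125681] [-0.06023988  0.97473504  1.04594162]
```

Request:
carry_out(plan=[{"tx":0,"ty":0,"tz":1.5,"rx":0,"ry":0,"rz":0},{"tx":0,"ty":0,"tz":1.5,"rx":0,"ry":0,"rz":0},{"tx":0,"ty":0,"tz":1.5,"rx":0,"ry":0,"rz":0},{"tx":0,"ty":0,"tz":0,"rx":0,"ry":0,"rz":0.03},{"tx":0,"ty":0,"tz":0,"rx":0,"ry":0,"rz":0}])

```text
time: 14.0
tool_pos: [592.7, 157.9, 112.4]
tcp_rot: [3.135, -0.351, 2.139]
contact_force: [-1.6, -1.0, -1.8]
grip_width: 43.8
finger_force: 30.0
```

```bash
python3 -c "
from plant import bot;o=bot.get_obs();print(o['tool_pos'],o['tcp_rot'],o['contact_force'],o['moment'])"
```

```text
[592.65728624 157.86159651 112.35876311] [ 3.13541441 -0.35119955  2.13902822] [-1.6149432  -0.95212432 -1.7598885 ] [-0.58738274  0.02900189  0.24965955]
```

Request:
carry_out(gripper=0, plan=[{"tx":0,"ty":0,"tz":0,"rx":0,"ry":0,"rz":0},{"tx":0,"ty":0,"tz":0,"rx":0,"ry":0,"rz":0},{"tx":0,"ty":0,"tz":0,"rx":0,"ry":0,"rz":0},{"tx":0,"ty":0,"tz":0,"rx":0,"ry":0,"rz":0},{"tx":0,"ty":0,"tz":0,"rx":0,"ry":0,"rz":0},{"tx":0,"ty":0,"tz":0,"rx":0,"ry":0,"rz":0}])

```text
time: 14.6
tool_pos: [592.9, 158.0, 112.5]
tcp_rot: [3.134, -0.351, 2.138]
contact_force: [0.0, -0.0, -1.0]
grip_width: 88.1
finger_force: 0.0
```

Request:
carry_out(plan=[{"tx":1,"ty":-1.4,"tz":4.7,"rx":0,"ry":0,"rz":0},{"tx":2.8,"ty":-4.3,"tz":14,"rx":0,"ry":0,"rz":0},{"tx":3.7,"ty":-5.8,"tz":18.8,"rx":0,"ry":0,"rz":0},{"tx":3.7,"ty":-5.8,"tz":18.8,"rx":0,"ry":0,"rz":0},{"tx":3.7,"ty":-5.8,"tz":18.8,"rx":0,"ry":0,"rz":0},{"tx":3.7,"ty":-5.8,"tz":18.8,"rx":0,"ry":0,"rz":0},{"tx":0,"ty":-10,"tz":25,"rx":0,"ry":0,"rz":0},{"tx":0,"ty":-20,"tz":25,"rx":0,"ry":0,"rz":0},{"tx":0,"ty":-25,"tz":25,"rx":0,"ry":0,"rz":0},{"tx":0,"ty":-25,"tz":15,"rx":0,"ry":0,"rz":0},{"tx":0,"ty":0,"tz":0,"rx":0,"ry":0,"rz":0}])

```text
time: 15.7
tool_pos: [612.5, 46.0, 299.1]
tcp_rot: [3.131, -0.346, 2.136]
contact_force: [-0.4, -0.3, -0.2]
grip_width: 92.2
finger_force: 0.0
```

```bash
python3 look.py w9
python3 - <<'E'
from h import *
S=bot.capture('scene');W=cv2.imread('pics/w9.png')[:,:,::-1];T=bot.capture('top')
a=cv2.resize(S[180:270,295:385],(400,400),interpolation=cv2.INTER_CUBIC);b=cv2.resize(W,(400,300));c=cv2.resize(T[145:220,185:285],(400,300),interpolation=cv2.INTER_CUBIC)
r=np.zeros((600,800,3),np.uint8);r[:400,:400]=a;r[:300,400:]=b;r[300:,400:]=c
cv2.imwrite('pics/f9.png',r[:,:,::-1])
E
```

```text
15.7 [612.5  46.  299.1] [ 3.131 -0.346  2.136] [-0.18  0.6   0.96  0.27  1.8  -0.72] [-0.4 -0.3 -0.2] 92.16676731776742
```

View pics/f9.png

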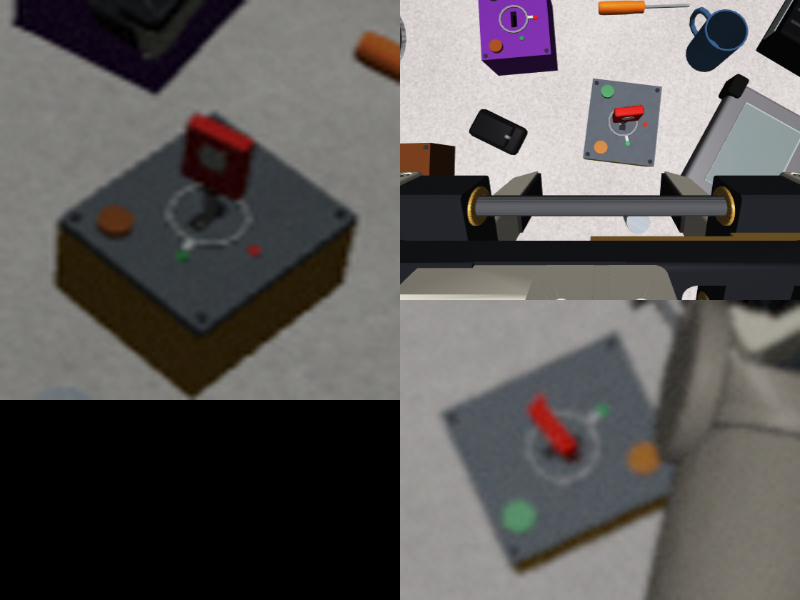

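The composite shows the key standing in the slot, with the white pointer at the green on dot (crop (183,252) in the scene view, (600,410) in the top view). The gripper is clear and the bystanders I can see look undisturbed. I hand it in.

```bash
python3 -c "
from plant import bot;print(bot.close_job())"
```

```text
the job is handed in; nothing more can be done
None
```

The red key stands in the yellow switch, pressed home, turned to on and caught, with the gripper released and clear; I handed the job in at about 16 s on the robot's clock, and no verdict was returned.

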